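# Ready the soldering bench

### The job

Get the bench ready for soldering: press the large round key on the fume extractor's remote fully down, then push down the raised end of the soldering station's rocker switch until it has flipped right over, and last press the middle of the station's three square keys fully down. Press no other key, pick nothing up, and leave the remote and the other things on the bench where they stand. Finish with the hand clear of everything.

Things in the scene. Friction and masses are not known exactly. Their poses are not given: they have to be found in the camera images.
- station: Soldering station, grey box 170 (x) x 200 (y) x 85 mm high, fixed. Origin: centre of its underside; z up; +y its left, -x its front, nearer the robot. On top: three square keys in a row along y near the front edge, a rocker switch at the right rear (-y, +x), a flat display at the left rear. Yawed up to 0.4 rad; stands on the robot's left or right.
- remote: Loose remote control of the fume extractor, a flat white box 70 (x) x 120 (y) x 40 mm high, about 0.5 kg, standing on the bench on the other side from the station. Origin: centre of its underside; z up. Its top carries a large and a small round key.
- fan_key (a joint): Latching push key, 7 mm travel straight down; resists with about 4 N all the way, no spring, stays where it is left. In m: 0 up, 0.007 fully down. Its top stands 12 mm above the box's top when up. The large round black key on the remote, 34 mm diameter, at x 0, y -27 mm of the remote.
- fan_key_top (a point): Centre of the top of the large round key (moves with it); 52 mm above the bench when up.
- timer_key (a joint): Latching push key, 7 mm travel straight down; resists with about 4 N all the way, no spring, stays where it is left. In m: 0 up, 0.007 fully down. Its top stands 12 mm above the box's top when up. The small round black key on the remote, 18 mm diameter, at x 0, y +35 mm of the remote. Not to be pressed.
- rocker (a joint): V-shaped rocker switch on the station, 28 mm wide, two 30 mm halves along x; pivot along y at x 35, y -55, z 91 mm of the station. In rad: 0 off, front half level, rear half (+x) sloping up at 0.4 rad; 0.4 on, rear half level, front half sloping up. Resists with 0.1 Nm (5 N at the pad), no spring, stays where it is left. Starts within 0.03 rad of off.
- rocker_pad (a point): Point on the upper face of the rocker's rear half, 22 mm from the pivot, where to push down; 102 mm above the bench when off, 94 mm when on. It turns with the rocker.
- key_mid (a joint): Latching push key, 7 mm travel straight down; resists with about 4 N all the way, no spring, stays where it is left. In m: 0 up, 0.007 fully down. Its top stands 12 mm above the box's top when up. The middle one of the three square grey keys on the station, 24 mm square, at x -45, y 0 mm of the station.
- key_mid_top (a point): Centre of the top of the middle square key (moves with it); 97 mm above the bench when up.
- key_left (a joint): Latching push key, 7 mm travel straight down; resists with about 4 N all the way, no spring, stays where it is left. In m: 0 up, 0.007 fully down. Its top stands 12 mm above the box's top when up. Square key like the middle one, 50 mm to its left (+y of the station). Not to be pressed.
- key_right (a joint): Latching push key, 7 mm travel straight down; resists with about 4 N all the way, no spring, stays where it is left. In m: 0 up, 0.007 fully down. Its top stands 12 mm above the box's top when up. Square key like the middle one, 50 mm to its right (-y of the station). Not to be pressed.
- pot: Bystander: tip cleaner, blue pot with brass filling, 64 mm diameter, 40 mm high, between the two boxes. Origin: centre of its underside.
- lamp: Bystander: LED panel of a lamp lying flat, 130 (x) x 62 (y) x 17 mm, behind the pot. Origin: centre of its underside.
- tube: Bystander: clear solder tube with orange cap standing upright, 28 mm diameter, 116 mm high, beyond the boxes. Origin: centre of its underside.
- cell: Bystander: blue battery cell standing upright, 19 mm diameter, 67 mm high, on the robot's side of the boxes. Origin: centre of its underside.
Not all that is in view belongs to the job. What is meant by the remote is not green, red or yellow, and is the larger of those in its own colour.

How it is judged:
By the outcome, as a careful person would: the job done as asked, in the order asked, and still so for the second after the job is handed in, with the robot touching nothing.
It also fails if it takes over 48 s, if anything falls off the work surface, if the arm or the gripper's body presses on something with over 40 N, if the wrist force passes 120 N, or if a joint passes its speed limit or range.

### The arm

A 6-joint arm with a two-finger parallel gripper is mounted at the origin on the work surface. World frame = base frame: x ahead of the robot, y to its left, z up, the work surface at z = 0. Lengths are in m, angles in rad, forces in N, time in s.
With the tool pointing down it reaches from about 0.375 to 0.975 m from the base axis. Payload 3.8 kg.
Tool frame: the origin (TCP) lies midway between the tips of the shut fingers; the grasp point (between the pads) lies 19 mm behind it; z points along the fingers, y is the line along which they close (so a half turn about z gives the same grasp; the last joint's range is limited). The gripper opens to 85 mm and grips with 20 to 120 N. Pads are 22 mm wide; open, the fingers measure 114 mm over their backs; the gripper's body (76 mm by 85 mm) begins 54 mm behind the grasp point. The pads swing forward as they close: fully open they stand 13 mm farther back than shut.
Start: joints at [1.229, 0.264, 1.604, -0, 1.274, -0.037], TCP at [0.203, 0.644, 0.231] pointing down, gripper open.
Joint ranges: [-2.63, 2.63], [-0.94, 2.18], [0.31, 2.57], [-1.31, 4.45], [0, 2.66], [-2.55, 2.55]. Speed limits (rad/s): [2.57, 2.57, 3.14, 3.14, 3.14, 3.14].

### API

Orientations are given as a rotation vector (axis times angle).
In Python, from workcell import * gives the robot as it stands. The module is installed in compiled form; this text tells all that it offers.
- The arm moves only by the tool apply_moves, never from a script. Its arguments are lists of equal length, an entry for each row: "fingers": the opening, from 0 (shut) to 1 (fully open); "travel": the shift along the tool's x, y, z normalised to -1 to 1, where 1 is 0.05 m, a list of three; "rotation": the turn, a rotation vector about the tool's x, y, z normalised to -1 to 1, where 1 is 6 degrees, a list of three. In form: {"fingers": [fingers, ...], "travel": [[dx, dy, dz], ...], "rotation": [[ax, ay, az], ...]}. A call has 1 to 12 rows; each row shifts and turns the commanded pose from where the row before left it, along the tool's axes as they then stand; what a row does not reach is not made up. A row lasts 1/10 s, in which the tool goes at most 50 mm and 8.59 degrees, less where a joint would pass 70% of its speed; a pose out of reach is approached as far as the arm can. A call with a number of a shift or a turn outside -1 to 1 is refused whole. A call with a gripper value outside its range is refused whole. The fingers move at their own pace and stop on an object; "newtons" is the grip in N (left out, the last holds). Time passes only in rows, so rows that do not move let the fingers close. It gives the time, the measured TCP pose, the force, the opening and the grip force at its end, in the units of the state.
- read_state(): the state, without advancing time (a new reading comes with each control period).
- read_camera(name): name is "scene" or "side" or "wrist"; returns a dict with "image" (384x512x3 uint8, red, green, blue), "fx", "fy", "cx", "cy" (pixels), "k1" (the pictures are not rectified: a ray, as slopes to the right and down, at radius r is drawn at 1 + k1 r^2 times it, then the intrinsics apply), "extrinsics" (4x4, takes a point from world to camera coordinates). Camera axes: x right, y down, z forward; pixel columns grow to the right and rows downward; lengths in m; the calibration is good to about 2 mm. A picture is of the moment at which its call begins. There is no depth.
- finish_job(): hands the job in; it is judged then, once.
Trained networks look in the newest picture that a camera, given by its name, has taken for a name from the list of things; names that differ only in an ending like _2 or _b are one class to them, and where a whole thing is asked for, a point or a joint stands for the part that bears it (a point fixed in the world has none). Each returns a list of dicts, best first, with "p" (0 to 1); they miss things now and then, are a little off and sometimes report something else, mostly with a low value. They report only what shows in the picture. A call takes as long as a camera call. They do not tell look-alikes from the thing itself.
- regions_of(camera, name): "mask" (384x512 bool, what is visible of it) and "bbox" ([left, top, width, height] in pixels, round what is visible of it).
- tip_of(camera, name): "location" ([column, row] in pixels: a listed point, or the origin of a listed thing).
The state is a dict: "time": time; "q": joint angles; "joint_vel": joint speeds; "joint_torque": joint torques, N m; "tool_pos": TCP position; "tcp_rot": TCP orientation; "wrist_force": force on the tool from outside, world axes, zero at the start; "torque": the same for the moment, N m; "width": opening from 0.0 (shut) to 1.0 (fully open); "grip_force": force on a finger pad.
Only numpy, scipy, OpenCV 4.12 (cv2) and the standard library are available. Lean on these libraries where they do the work, as an engineer would, in place of code of your own. Each camera call takes 0.05 s, during which the arm holds its last target. There are 200 camera calls.

## Working session

There is one attempt and no reset: what is moved stays moved. The work goes in short steps, Python scripts to look and compute and a tool call to move; the robot and the scene stay as the last step left them, time stands still between calls to the robot, and variables do not carry over. Pictures are saved under pics/ and viewed, at most 12 in all, crops included, and the job is handed in when it is done.

Besides the shell and the picture viewer there is one more tool, called after "Emit:" as name(argument=value, ...), one argument or row to a line, values as JSON. apply_moves: Moves the arm, as the interface text tells. Scaled input: -1 to 1 covers 0.05 m each way for a shift and 6 degrees each way for a turn. Its arguments: {"type":"object","properties":{"fingers":{"type":"array","items":{"type":"number"}},"travel":{"type":"array","items":{"type":"array","items":{"type":"number"}}},"rotation":{"type":"array","items":{"type":"array","items":{"type":"number"}}},"newtons":{"type":"number"}},"required":["fingers","travel","rotation"]}

```bash
mkdir -p pics; cat > h.py <<'E'
from workcell import *
import numpy as np, cv2
from scipy.spatial.transform import Rotation as R
def ray(c,px):
    K=np.array([[c['fx'],0,c['cx']],[0,c['fy'],c['cy']],[0,0,1.]])
    u=cv2.undistortPoints(np.array([[px]],float),K,np.array([c['k1'],0,0,0,0.]))[0,0]
    E=c['extrinsics']; d=E[:3,:3].T@np.array([u[0],u[1],1]); return -E[:3,:3].T@E[:3,3], d/np.linalg.norm(d)
def atz(c,px,z):
    o,d=ray(c,px); return o+d*(z-o[2])/d[2]
def tri(rs):
    A=sum(np.eye(3)-np.outer(d,d) for o,d in rs); b=sum((np.eye(3)-np.outer(d,d))@o for o,d in rs)
    return np.linalg.solve(A,b)
def save(c,n): cv2.imwrite('pics/'+n,c['image'][...,::-1])
E
python3 - <<'E'
from h import *
np.set_printoptions(precision=4,suppress=True)
C={}
for n in ['scene','side']:
    c=C[n]=read_camera(n); save(c,n+'0.png')
    print(n,'cam',ray(c,(256,192))[0])
    for t,z in [('fan_key_top',.052),('timer_key',.05),('rocker_pad',.102),('key_mid_top',.097),('station',0),('remote',0)]:
        for r in tip_of(n,t)[:4]: print(n,t,round(r['p'],2),np.round(r['location'],1),atz(c,r['location'],z)[:2])
im=np.hstack([C['scene']['image'],C['side']['image']])
s=read_state(); print(s['tool_pos'],s['tcp_rot'],s['time'])
E
```

```text
scene cam [1.4217 0.1702 0.9217]
scene fan_key_top 0.62 [384.5 196.2] [0.5074 0.4657]
scene fan_key_top 0.56 [316.3 248. ] [0.7361 0.2546]
scene fan_key_top 0.53 [318.3 168. ] [0.395  0.2587]
scene fan_key_top 0.47 [310.9 200.9] [0.5545 0.2365]Traceback (most recent call last):
  File "<stdin>", line 8, in <module>
ValueError: it knows: cell, fan_key_top, key_mid_top, lamp, pot, remote, rocker_pad, station, tube
```

View pics/scene0.png

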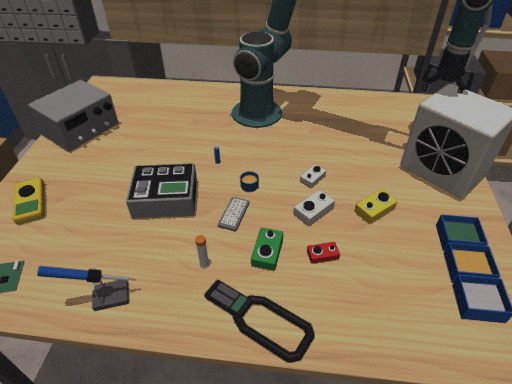

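The scene picture shows these remote look-alikes: large white (314,207), small white (313,176), green (267,248), red (323,252) and yellow (376,206). The description fits the large white one at (314,207). The station is at (163,190).

```bash
python3 - <<'E'
from h import *
np.set_printoptions(precision=4,suppress=True)
for n in ['scene','side']:
    c=read_camera(n); save(c,n+'1.png')
    print(n,'cam',ray(c,(256,192))[0])
    for t,z in [('fan_key_top',.052),('rocker_pad',.102),('key_mid_top',.097),('station',0),('remote',0),('tube',0),('cell',0),('pot',0)]:
        for r in tip_of(n,t)[:6]: print(n,t,round(r['p'],2),np.round(r['location'],1),atz(c,r['location'],z)[:2])
    if n=='scene':
        a=cv2.resize(c['image'][155:225,280:350],(560,560),interpolation=cv2.INTER_CUBIC); cv2.imwrite('pics/crop.png',a[...,::-1])
s=read_state(); print(s['tool_pos'],s['tcp_rot'],s['time'])
E
```

```text
scene cam [1.4217 0.1702 0.9217]
scene fan_key_top 0.72 [161.7 168.3] [ 0.4566 -0.269 ]
scene fan_key_top 0.58 [269.5 247.3] [0.7485 0.1258]
scene fan_key_top 0.42 [385.9 193. ] [0.4923 0.4718]
scene fan_key_top 0.41 [309.4 205.9] [0.5765 0.2323]
scene fan_key_top 0.41 [317.4 168.1] [0.3958 0.2557]
scene fan_key_top 0.38 [318.8 247.9] [0.7349 0.2614]
scene rocker_pad 0.66 [248.9 185.6] [0.5604 0.0443]
scene rocker_pad 0.41 [140.5 190.5] [ 0.619 -0.278]
scene rocker_pad 0.22 [164.7 197.7] [ 0.6405 -0.1963]
scene key_mid_top 0.49 [160.9 168. ] [ 0.5054 -0.2493]
scene station 0.81 [165.4 200.1] [ 0.554  -0.2365]
scene remote 0.89 [314.4 215.1] [0.5647 0.2526]
scene remote 0.88 [374.8 210.5] [0.5226 0.4448]
scene remote 0.74 [267.9 253.1] [0.7298 0.1205]
scene remote 0.7 [316.2 178.1] [0.3886 0.2569]
scene remote 0.69 [322.6 251.4] [0.7054 0.2779]
scene remote 0.37 [141.  188.8] [ 0.5109 -0.3348]
scene tube 0.89 [206.6 266.8] [ 0.7975 -0.0463]
scene cell 0.52 [221.2 161.7] [ 0.3383 -0.0886]
scene cell 0.28 [141.8 184.7] [ 0.4908 -0.3388]
scene pot 0.69 [247.9 184.3] [0.4472 0.0244]
side 
[... 170 characters left out ...]
0.7509 0.1133]
side fan_key_top 0.43 [214.8 190. ] [0.5513 0.2249]
side fan_key_top 0.38 [158.7 214.7] [0.3708 0.245 ]
side rocker_pad 0.6 [389.6 248.8] [ 0.6104 -0.2887]
side key_mid_top 0.49 [344.1 264.2] [ 0.5074 -0.2394]
side station 0.96 [352.3 280.8] [ 0.5659 -0.237 ]
side remote 0.94 [163.2 184. ] [0.5101 0.4352]
side remote 0.76 [168.1 227.7] [0.3888 0.2396]
side remote 0.75 [281.2 190.6] [0.7395 0.1325]
side remote 0.71 [208.  200.2] [0.5498 0.2598]
side remote 0.59 [247.6 173.8] [0.7396 0.2802]
side tube 0.89 [339.3 206.1] [ 0.794  -0.0465]
side cell 0.53 [241.8 306.3] [ 0.3375 -0.1021]
side pot 0.91 [240.9 250.5] [0.4618 0.0277]
[0.2026 0.6439 0.2313] [-0.477  -3.1052 -0.    ] 1.0
```

View pics/crop.png

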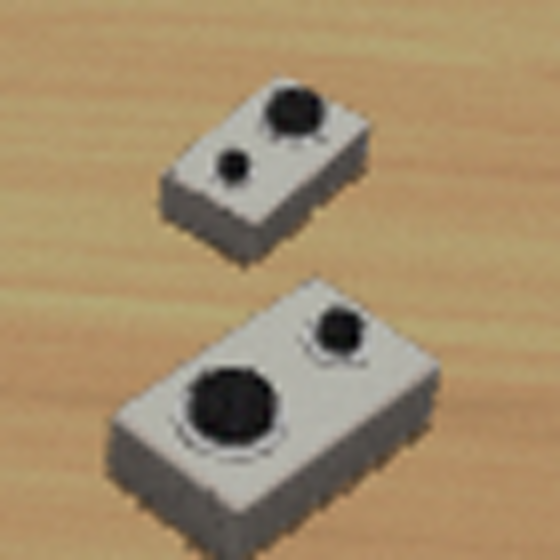

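View pics/side1.png

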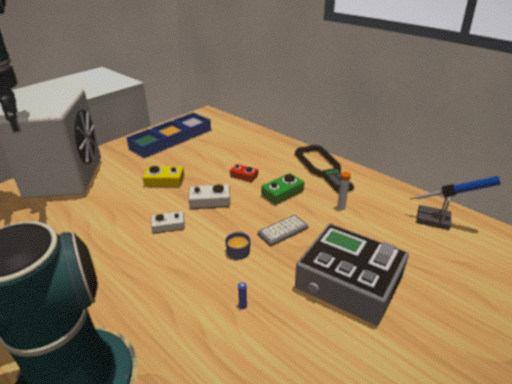

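Crop: the larger white remote has its big key at scene pixel (309,205.6), on the camera side, and its small key at (322.5,196). In the side picture, that remote is at (209,195) and the station is at (352,270), with the rocker at (387,255). The large fan housing stands near the start pose, so I'll check clearance before moving.

```bash
python3 - <<'E'
from h import *
np.set_printoptions(precision=4,suppress=True)
P={}
for n,box in [('scene',(295,190,336,224)),('side',(188,182,232,210))]:
    c=read_camera(n); P[n]=c
    x0,y0,x1,y1=box; g=c['image'][y0:y1,x0:x1].max(2)
    k,l,st,ce=cv2.connectedComponentsWithStats((g<60).astype('uint8'))
    c['b']=[]
    for i in range(1,k):
        if st[i,4]>8: print(n,st[i],ce[i]+[x0,y0],atz(c,ce[i]+[x0,y0],.052))
c=P['scene']; print('fan base',[atz(c,p,0) for p in [(404,178),(455,197),(508,125)]])
S=P['side'];print('fan side base', [atz(S,p,0) for p in [(20,195),(92,193),(100,155)]])
km=tri([ray(P['scene'],(161.,168)),ray(S,(344.1,264.2))]); rp=tri([ray(P['scene'],(140.5,190.5)),ray(S,(389.6,248.8))])
fk=tri([ray(P['scene'],(309,205.6)),ray(S,(214.8,190))])
print(km,rp,fk)
E
```

```text
scene [25  4  5  5 21] [322. 196.] [0.5289 0.2707 0.052 ]
scene [ 9 11 10  9 76] [308.5395 205.1974] [0.5739 0.2296 0.052 ]
side [26  4  9  6 36] [217.9444 188.5556] [0.5626 0.224  0.052 ]
fan base [array([0.3531, 0.5618, 0.    ]), array([0.4298, 0.7169, 0.    ]), array([-0.0288,  1.0398,  0.    ])]
fan side base [array([0.1578, 0.721 , 0.    ]), array([0.3249, 0.5581, 0.    ]), array([0.4655, 0.7726, 0.    ])]
[ 0.5065 -0.2442  0.0996] [ 0.6148 -0.2839  0.0967] [0.5618 0.2342 0.0408]
```

Emit:
apply_moves(
  fingers=[0, 0, 0, 0, 0, 0, 0, 0, 0, 0, 0, 0],
  travel=[
    [-0.3, -0.9, 0],
    [-0.3, -0.9, 0],
    [-0.3, -0.9, 0],
    [-0.3, -0.9, 0],
    [-0.9, -0.25, 0],
    [-0.9, -0.25, 0],
    [-0.9, -0.25, 0],
    [-0.9, -0.25, 0],
    [-0.9, -0.25, 0],
    [-0.9, -0.25, 0],
    [-0.9, -0.25, 0],
    [-0.9, -0.25, 0],
  ],
  rotation=[
    [0, 0, 0],
    [0, 0, 0],
    [0, 0, 0],
    [0, 0, 0],
    [0, 0, 0],
    [0, 0, 0],
    [0, 0, 0],
    [0, 0, 0],
    [0, 0, 0],
    [0, 0, 0],
    [0, 0, 0],
    [0, 0, 0],
  ],
)

```text
time: 2.3
tool_pos: [0.5207, 0.2494, 0.2316]
tcp_rot: [0.477, 3.105, 0.001]
wrist_force: [1.5, -0.0, -0.5]
width: -0.004
grip_force: 0.0
```

```bash
python3 - <<'E'
from h import *
np.set_printoptions(precision=4,suppress=True)
c=read_camera('wrist'); save(c,'w1.png'); print('cam',ray(c,(256,192)))
s=read_state(); print(s['tool_pos'],R.from_rotvec(s['tcp_rot']).as_matrix(),s['time'],s['width'],s['wrist_force'])
for r in tip_of('wrist','fan_key_top')[:4]: print(r,atz(c,r['location'],.052))
k,l,st,ce=cv2.connectedComponentsWithStats((c['image'].max(2)<60).astype('uint8'))
for i in range(1,k):
    if st[i,4]>60: print(st[i],ce[i],atz(c,ce[i],.052))
E
```

```text
cam (array([0.4513, 0.2719, 0.3741]), array([ 0.2844, -0.0927, -0.9542]))
[0.5265 0.2455 0.2317] [[-0.953   0.3029  0.0062]
 [ 0.3029  0.953  -0.0029]
 [-0.0067 -0.0009 -1.    ]] 2.35 0.003437782010167226 [ 5.5683 -2.3532  1.342 ]
{'location': [253.2, 212.1], 'p': 0.73} [0.569  0.2304 0.052 ]
{'location': [217.0, 23.5], 'p': 0.71} [0.3769 0.2558 0.052 ]
[207  15  22  26 448] [217.7634  27.5022] [0.3803 0.2553 0.052 ]
[202  69  10  11  87] [206.4483  73.8161] [0.4158 0.2308 0.052 ]
[434  71  37  33 954] [451.544   87.0933] [0.5013 0.4598 0.052 ]
[403 133  19  15 227] [411.9163 139.8855] [0.5418 0.4139 0.052 ]
[ 52 136  43  49 741] [ 79.5574 155.3441] [0.452  0.0741 0.052 ]
[ 24 142  44  48 476] [ 35.979  168.5777] [0.4511 0.0231 0.052 ]
[269 154  15  15 182] [275.8462 160.8736] [0.5203 0.2715 0.052 ]
[240 196  27  28 590] [252.9305 209.2322] [0.5656 0.2312 0.052 ]
[    0   217   512   167 42016] [256.1092 333.464 ] [0.7282 0.1836 0.052 ]
[  0 280  19  40 415] [  6.212  300.5084] [ 0.5881 -0.0932  0.052 ]
```

View pics/w1.png

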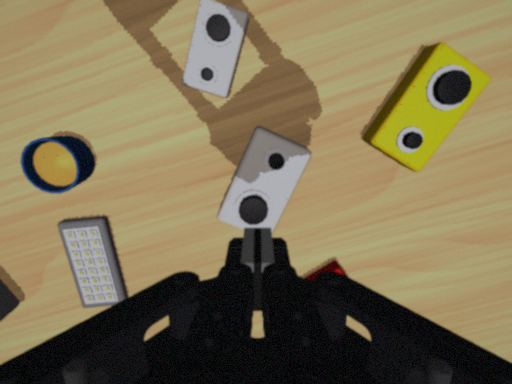

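The wrist view shows the large white remote at (265,180), with its big key at (253,209) and its small key at (276,161). I'll step back and take a settled second view to triangulate.

Emit:
apply_moves(
  fingers=[0, 0, 0, 0],
  travel=[
    [0.8, -0.5, 0.3],
    [0.8, -0.5, 0.3],
    [0, 0, 0],
    [0, 0, 0],
  ],
  rotation=[
    [0, 0, 0],
    [0, 0, 0],
    [0, 0, 0],
    [0, 0, 0],
  ],
)

```text
time: 2.8
tool_pos: [0.4256, 0.2267, 0.2001]
tcp_rot: [-0.475, -3.104, 0.001]
wrist_force: [0.6, -0.7, 0.4]
width: -0.002
grip_force: 0.0
```

```bash
cat > look.py <<'E'
from h import *
np.set_printoptions(precision=4,suppress=True)
c=read_camera('wrist'); print('cam',ray(c,(256,192))[0])
s=read_state(); M=R.from_rotvec(s['tcp_rot']).as_matrix(); print(s['tool_pos'],s['time'],s['wrist_force'])
k,l,st,ce=cv2.connectedComponentsWithStats((c['image'].max(2)<60).astype('uint8'))
for i in range(1,k):
    if 60<st[i,4]<3000: print(st[i],ce[i],atz(c,ce[i],.052))
E
python3 look.py
```

```text
cam [0.3565 0.2493 0.3428]
[0.4279 0.2276 0.2019] 2.85 [-0.1615  0.5418  0.7159]
[258 104  23  24 443] [268.6749 115.7652] [0.3753 0.2543 0.052 ]
[250 154  11  11 104] [254.9519 158.9327] [0.4102 0.2299 0.052 ]
[487 160  25  32 664] [500.6687 175.9443] [0.4981 0.4534 0.052 ]
[ 84 211  49  44 774] [115.1718 225.7261] [0.4337 0.0716 0.052 ]
[454 217  21  17 255] [463.7451 225.0824] [0.5399 0.4133 0.052 ]
[ 66 226  50  44 477] [ 82.0629 254.608 ] [0.4535 0.0243 0.052 ]
[316 236  16  17 198] [323.404  244.2323] [0.5183 0.2711 0.052 ]
```

Emit:
apply_moves(
  fingers=[0, 0, 0, 0, 0, 0, 0, 0],
  travel=[
    [-0.885, 0.307, 0],
    [-0.885, 0.307, 0],
    [-0.885, 0.307, 0],
    [0, 0, 0.8],
    [0, 0, 0.8],
    [0, 0, 0.8],
    [0, 0, 0.3],
    [0, 0, 0],
  ],
  rotation=[
    [0, 0, 0],
    [0, 0, 0],
    [0, 0, 0],
    [0, 0, 0],
    [0, 0, 0],
    [0, 0, 0],
    [0, 0, 0],
    [0, 0, 0],
  ],
)

```text
time: 3.65
tool_pos: [0.5678, 0.2311, 0.0642]
tcp_rot: [-0.476, -3.102, 0.003]
wrist_force: [-0.8, 0.0, 0.6]
width: 0.002
grip_force: 0.0
```

```bash
python3 - <<'E'
from h import *
c=read_camera('wrist'); d=read_camera('scene'); e=read_camera('side')
f=lambda i,x,y,w,h: cv2.resize(i['image'][y:y+h,x:x+w],(400,400),interpolation=cv2.INTER_CUBIC)
cv2.imwrite('pics/m1.png',np.hstack([f(d,270,160,80,80),f(e,175,150,70,70)])[...,::-1])
s=read_state(); print(s['tool_pos'],s['wrist_force'])
E
```

```text
[0.57084573 0.23219107 0.06907302] [0.63075757 0.21610186 0.55753847]
```

View pics/m1.png

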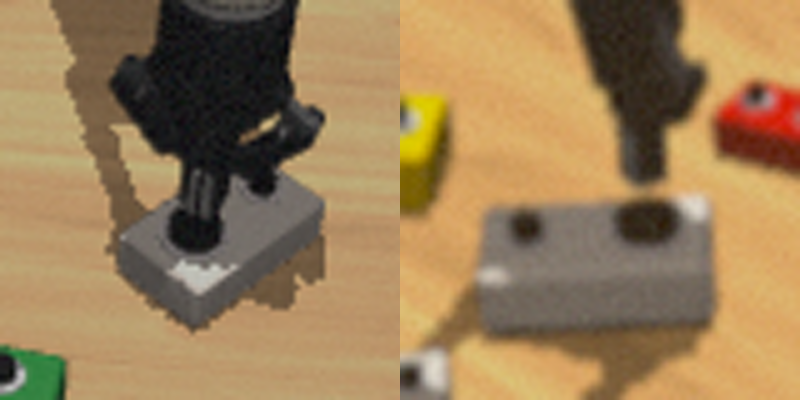

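The tip stands centred over the large key in both views: left panel key (195,232), right panel key (645,220). Pressing now.

Emit:
apply_moves(
  fingers=[0, 0, 0, 0, 0, 0, 0],
  travel=[
    [0, 0, 0.1],
    [0, 0, 0.08],
    [0, 0, 0.08],
    [0, 0, 0.08],
    [0, 0, 0.06],
    [0, 0, 0.04],
    [0, 0, 0],
  ],
  rotation=[
    [0, 0, 0],
    [0, 0, 0],
    [0, 0, 0],
    [0, 0, 0],
    [0, 0, 0],
    [0, 0, 0],
    [0, 0, 0],
  ],
)

```text
time: 4.5
tool_pos: [0.5686, 0.2313, 0.045]
tcp_rot: [0.477, 3.105, 0.0]
wrist_force: [-1.5, -0.1, 6.0]
width: 0.002
grip_force: 2.9
```

Emit:
apply_moves(
  fingers=[0, 0, 0, 0],
  travel=[
    [0, 0, 0.04],
    [0, 0, 0.02],
    [0, 0, 0],
    [0, 0, 0],
  ],
  rotation=[
    [0, 0, 0],
    [0, 0, 0],
    [0, 0, 0],
    [0, 0, 0],
  ],
)

```text
time: 4.9
tool_pos: [0.5688, 0.2314, 0.0448]
tcp_rot: [0.477, 3.105, 0.0]
wrist_force: [-7.9, -2.9, 22.2]
width: 0.001
grip_force: 10.9
```

Fully down: 22 N at z 0.045. I'll lift, turn to suit the station, and travel over.

Emit:
apply_moves(
  fingers=[0, 0, 0, 0, 0],
  travel=[
    [0, 0, -0.4],
    [0, 0, -1],
    [0, 0, -1],
    [0, 0, -1],
    [0, 0, -1],
  ],
  rotation=[
    [0, 0, 0],
    [0, 0, -1],
    [0, 0, -1],
    [0, 0, -1],
    [0, 0, -1],
  ],
)

```text
time: 5.4
tool_pos: [0.5677, 0.2309, 0.2626]
tcp_rot: [0.186, -3.135, 0.0]
wrist_force: [0.9, 1.1, -0.7]
width: -0.002
grip_force: 0.0
```

Emit:
apply_moves(
  fingers=[0, 0, 0, 0, 0, 0, 0, 0, 0, 0, 0, 0],
  travel=[
    [-0.07, -0.92, 0],
    [-0.07, -0.92, 0],
    [-0.07, -0.92, 0],
    [-0.07, -0.92, 0],
    [-0.07, -0.92, 0],
    [-0.07, -0.92, 0],
    [-0.07, -0.92, 0],
    [-0.07, -0.92, 0],
    [-0.07, -0.92, 0],
    [-0.07, -0.92, 0],
    [-0.07, -0.92, 0],
    [0, 0, 0],
  ],
  rotation=[
    [0, 0, 0],
    [0, 0, 0],
    [0, 0, 0],
    [0, 0, 0],
    [0, 0, 0],
    [0, 0, 0],
    [0, 0, 0],
    [0, 0, 0],
    [0, 0, 0],
    [0, 0, 0],
    [0, 0, 0],
    [0, 0, 0],
  ],
)

```text
time: 6.6
tool_pos: [0.6637, -0.2733, 0.2595]
tcp_rot: [0.171, -3.135, 0.003]
wrist_force: [-0.4, 0.1, 0.1]
width: 0.004
grip_force: 0.0
```

```bash
python3 - <<'E'
from h import *
np.set_printoptions(precision=4,suppress=True)
for i in range(4): read_camera('side')
c=read_camera('wrist'); save(c,'w2.png'); np.save('w2.npy',c,allow_pickle=True); print('cam',ray(c,(256,192)))
s=read_state(); print(s['tool_pos'],R.from_rotvec(s['tcp_rot']).as_matrix()[:,0],s['time'],s['wrist_force'])
for t,z in [('rocker_pad',.102),('key_mid_top',.097)]:
    for r in tip_of('wrist',t)[:4]: print(t,r,atz(c,r['location'],z))
c=read_camera('side')
k,l,st,ce=cv2.connectedComponentsWithStats((c['image'][182:210,188:232].max(2)<60).astype('uint8'))
for i in range(1,k):
    if st[i,4]>8: print(st[i],ce[i]+[188,182])
E
```

```text
cam (array([ 0.5918, -0.274 ,  0.4031]), array([ 0.296 ,  0.0314, -0.9547]))
[ 0.664  -0.2658  0.2608] [-0.9934 -0.1148  0.0007] 6.85 [-0.1224  0.532   0.7527]
key_mid_top {'location': [306.3, 0.0], 'p': 0.7} [ 0.5055 -0.2399  0.097 ]
[27  7  7  3 10] [218.1 189.6]
```

View pics/w2.png

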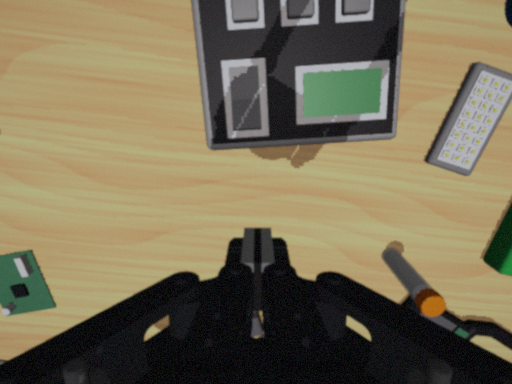

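The wrist view shows the station's top with rear corners at (211,148) and (395,136). The rocker is at (246,98), the display at (342,92), and the middle key is at about (300,6), cut off by the picture's edge. I'll take a second view from nearer the robot.

Emit:
apply_moves(
  fingers=[0, 0, 0, 0, 0],
  travel=[
    [0.8, 0, 0],
    [0.8, 0, 0],
    [0, 0, 0],
    [0, 0, 0],
    [0, 0, 0],
  ],
  rotation=[
    [0, 0, 0],
    [0, 0, 0],
    [0, 0, 0],
    [0, 0, 0],
    [0, 0, 0],
  ],
)

```text
time: 7.5
tool_pos: [0.5857, -0.2759, 0.2621]
tcp_rot: [-0.18, 3.135, -0.001]
wrist_force: [0.7, -0.2, -0.4]
width: -0.003
grip_force: 0.0
```

```bash
python3 - <<'E'
from h import *
np.set_printoptions(precision=4,suppress=True)
a=np.load('w2.npy',allow_pickle=True).item()
c=read_camera('wrist'); save(c,'w3.png'); np.save('w3.npy',c,allow_pickle=True); print('cam',ray(c,(256,192))[0])
s=read_state(); print(s['tool_pos'],R.from_rotvec(s['tcp_rot']).as_matrix()[:,0],s['time'],s['wrist_force'])
print('corners',[atz(a,p,.085) for p in [(211,148),(395,136)]])
for t,z in [('rocker_pad',.102),('key_mid_top',.097)]:
    for r in tip_of('wrist',t)[:4]: print(t,r,atz(c,r['location'],z))
E
```

```text
cam [ 0.5132 -0.2833  0.4045]
[ 0.5859 -0.2759  0.262 ] [-0.9934 -0.1148 -0.0015] 7.55 [ 0.0481  0.6528 -0.5916]
corners [array([ 0.6479, -0.3157,  0.085 ]), array([ 0.6139, -0.1277,  0.085 ])]
rocker_pad {'location': [247.6, 195.4], 'p': 0.59} [ 0.6127 -0.2821  0.102 ]
rocker_pad {'location': [384.5, 302.7], 'p': 0.41} [ 0.7248 -0.1103  0.102 ]
key_mid_top {'location': [300.9, 93.2], 'p': 0.6} [ 0.5058 -0.2421  0.097 ]
```

View pics/w3.png

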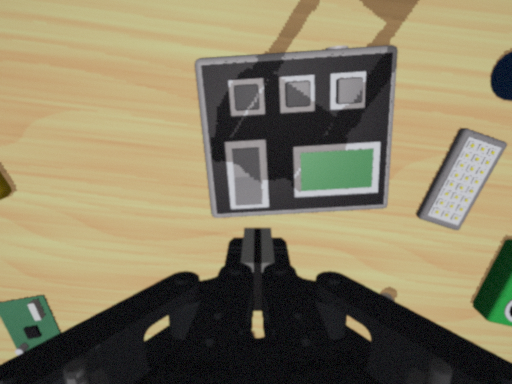

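The second wrist view shows the whole station: corners (198,62), (394,48), (385,206), (216,214). The keys are at (246,97), (297,94) and (350,90), and the rocker is at (247,175).

```bash
python3 - <<'E'
from h import *
from scipy.optimize import least_squares
np.set_printoptions(precision=4,suppress=True)
a=np.load('w2.npy',allow_pickle=True).item();c=np.load('w3.npy',allow_pickle=True).item()
print('tri', tri([ray(a,(211,148)),ray(c,(216,214))]),tri([ray(a,(395,136)),ray(c,(385,206))]))
print('display rear-left', tri([ray(a,(388,121)),ray(c,(379,194))]))
obj=np.array([[85,-100,85],[85,100,85],[-85,-100,85],[-85,100,85],[-45,-50,97],[-45,0,97],[-45,50,97]])/1e3
px=np.array([(216,214),(385,206),(198,62),(394,48),(246,97),(297,94),(350,90)],float)
pa=np.array([(211,148),(395,136)],float)
def proj(cam,P):
    K=np.array([[cam['fx'],0,cam['cx']],[0,cam['fy'],cam['cy']],[0,0,1.]]);E=cam['extrinsics']
    return cv2.projectPoints(P,cv2.Rodrigues(E[:3,:3])[0],E[:3,3],K,np.array([cam['k1'],0,0,0,0.]))[0][:,0]
W=lambda p,o:R.from_euler('z',p[2]).apply(o)+[p[0],p[1],p[3]]
f=lambda p:np.r_[(proj(c,W(p,obj))-px).ravel(),(proj(a,W(p,obj[:2]))-pa).ravel()]
r=least_squares(f,[.56,-.237,.1,0],loss='soft_l1'); p=r.x; print(p,r.fun.reshape(-1,2))
for n,o in [('mid',[-.045,0,.097]),('pad',[.035+.020,-.055,.102]),('rend',[.035+.0276,-.055,.103]),('piv',[.035,-.055,.091])]:
    w=W(p,np.array([o]))[0]; print(n,w,proj(c,w[None]))
E
```

```text
tri [ 0.6504 -0.317   0.0702] [ 0.6142 -0.1269  0.0817]
display rear-left [ 0.5998 -0.1392  0.0862]
[ 0.5507 -0.2345  0.1815 -0.0184] [[-0.6602  0.4186]
 [ 0.1378 -2.1004]
 [-0.2871 -1.8905]
 [ 0.3952 -2.3854]
 [ 2.9531  0.4784]
 [ 0.8587  0.0502]
 [-2.8521  0.5474]
 [ 0.4974  1.1779]
 [-1.6496  0.8554]]
mid [ 0.5065 -0.2426  0.0786] [[297.8587  94.0502]]
pad [ 0.6148 -0.2786  0.0836] [[251.0574 192.2714]]
rend [ 0.6222 -0.2773  0.0846] [[251.5363 199.0807]]
piv [ 0.5951 -0.2823  0.0726] [[249.9591 172.2861]]
```

```bash
python3 - <<'E'
from h import *
from scipy.optimize import least_squares
np.set_printoptions(precision=4,suppress=True)
a=np.load('w2.npy',allow_pickle=True).item();c=np.load('w3.npy',allow_pickle=True).item()
obj=np.array([[85,-100,85],[85,100,85],[-85,-100,85],[-85,100,85],[-45,-50,97],[-45,0,97],[-45,50,97]])/1e3
px=np.array([(216,214),(385,206),(198,62),(394,48),(246,97),(297,94),(350,90)],float)
for p in px: print(atz(c,p,.085 if list(p) in px[:4].tolist() else .097))
# key and rocker outlines by brightness
g=cv2.cvtColor(c['image'],cv2.COLOR_RGB2GRAY)
A=cv2.resize(c['image'][40:225,190:400],None,fx=3.5,fy=3.2,interpolation=cv2.INTER_CUBIC)
B=np.clip(A.astype(int)*2,0,255).astype('uint8'); cv2.imwrite('pics/w3c.png',B[:600,:800,::-1])
E
```

```text
[ 0.6442 -0.3149  0.085 ]
[ 0.6131 -0.1292  0.085 ]
[ 0.4884 -0.3443  0.085 ]
[ 0.4547 -0.1585  0.085 ]
[ 0.5153 -0.2942  0.097 ]
[ 0.5069 -0.2457  0.097 ]
[ 0.4976 -0.1959  0.097 ]
```

View pics/w3c.png

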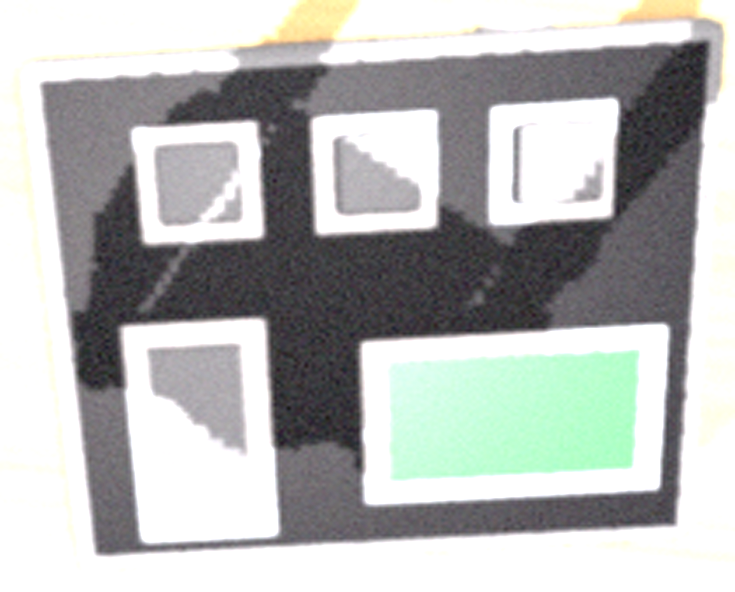

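Middle key at (0.507, -0.2445), station yaw about 0.178 (key pitch measured 49–51 mm against 50), rocker pad at (0.615, -0.281). The network's pad estimate agrees within 3 mm. I'll move over the pad.

Emit:
apply_moves(
  fingers=[0, 0, 0, 0, 0, 0, 0],
  travel=[
    [-0.58, -0.17, 0],
    [0, 0, 0],
    [0, 0, 0.95],
    [0, 0, 0.95],
    [0, 0, 0.9],
    [0, 0, 0],
    [0, 0, 0],
  ],
  rotation=[
    [0, 0, 0],
    [0, 0, -0.6],
    [0, 0, 0],
    [0, 0, 0],
    [0, 0, 0],
    [0, 0, 0],
    [0, 0, 0],
  ],
)

```text
time: 8.35
tool_pos: [0.6144, -0.281, 0.1206]
tcp_rot: [0.278, -3.127, -0.002]
wrist_force: [1.1, 0.3, 1.3]
width: 0.001
grip_force: 0.0
```

```bash
python3 - <<'E'
from h import *
c=read_camera('side'); d=read_camera('scene')
f=lambda i,x,y,w,h: cv2.resize(i['image'][y:y+h,x:x+w],(400,400),interpolation=cv2.INTER_CUBIC)
cv2.imwrite('pics/m2.png',np.hstack([f(c,340,205,75,75),f(d,115,145,75,75)])[...,::-1])
s=read_state(); print(s['tool_pos'],s['wrist_force'])
E
```

```text
[ 0.61693206 -0.28244992  0.12471047] [1.04247316 0.47431805 0.17903256]
```

View pics/m2.png

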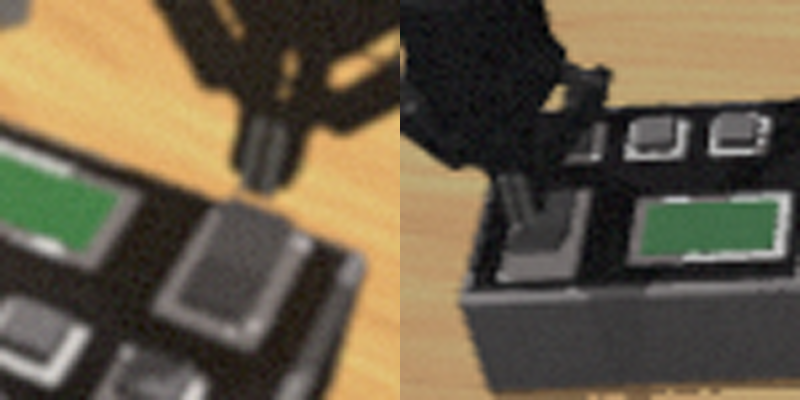

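The tip stands over the raised rear half of the rocker: left panel tip (265,185), rocker (240,250). Pushing now.

Emit:
apply_moves(
  fingers=[0, 0, 0, 0, 0, 0, 0, 0, 0],
  travel=[
    [0, 0, 0.12],
    [0, 0, 0.1],
    [0, 0, 0.08],
    [0, 0, 0.08],
    [0, 0, 0.08],
    [0, 0, 0.06],
    [0, 0, 0.04],
    [0, 0, 0],
    [0, 0, 0],
  ],
  rotation=[
    [0, 0, 0],
    [0, 0, 0],
    [0, 0, 0],
    [0, 0, 0],
    [0, 0, 0],
    [0, 0, 0],
    [0, 0, 0],
    [0, 0, 0],
    [0, 0, 0],
  ],
)

```text
time: 9.35
tool_pos: [0.6159, -0.2818, 0.0946]
tcp_rot: [-0.277, 3.126, -0.002]
wrist_force: [3.0, 0.2, 3.4]
width: -0.003
grip_force: 2.1
```

Emit:
apply_moves(
  fingers=[0, 0, 0, 0],
  travel=[
    [0, 0, 0.04],
    [0, 0, 0.02],
    [0, 0, 0],
    [0, 0, 0],
  ],
  rotation=[
    [0, 0, 0],
    [0, 0, 0],
    [0, 0, 0],
    [0, 0, 0],
  ],
)

```text
time: 9.75
tool_pos: [0.6161, -0.2818, 0.094]
tcp_rot: [-0.277, 3.126, -0.002]
wrist_force: [0.8, 2.4, 15.5]
width: -0.002
grip_force: 7.8
```

The rocker is at its stop, with 15 N at z 0.094. Next is the middle key.

Emit:
apply_moves(
  fingers=[0, 0, 0, 0, 0, 0, 0, 0, 0],
  travel=[
    [0, 0, 0.02],
    [0, 0, 0],
    [0, 0, -0.5],
    [0, 0, -0.9],
    [0.672, 0.373, 0],
    [0.672, 0.373, 0],
    [0.672, 0.373, 0],
    [0, 0, 0.8],
    [0, 0, 0],
  ],
  rotation=[
    [0, 0, 0],
    [0, 0, 0],
    [0, 0, 0],
    [0, 0, 0],
    [0, 0, 0],
    [0, 0, 0],
    [0, 0, 0],
    [0, 0, 0],
    [0, 0, 0],
  ],
)

```text
time: 10.65
tool_pos: [0.4995, -0.2416, 0.1141]
tcp_rot: [0.276, -3.119, -0.009]
wrist_force: [-0.7, 1.4, -1.3]
width: -0.001
grip_force: 0.0
```

```bash
python3 - <<'E'
from h import *
c=read_camera('side'); d=read_camera('scene')
f=lambda i,x,y,w,h: cv2.resize(i['image'][y:y+h,x:x+w],(400,400),interpolation=cv2.INTER_CUBIC)
cv2.imwrite('pics/m3.png',np.hstack([f(c,320,225,85,85),f(d,115,145,75,75)])[...,::-1])
s=read_state(); print(s['tool_pos'],s['wrist_force'])
E
```

```text
[ 0.50374317 -0.24356939  0.1179302 ] [ 0.80507859 -0.35242672  0.29268292]
```

View pics/m3.png

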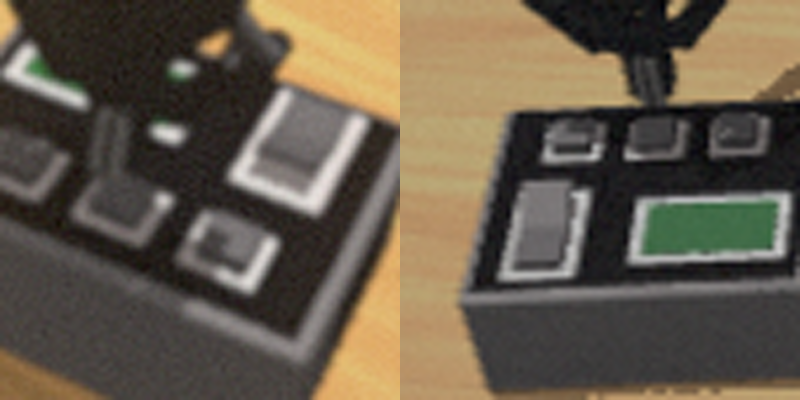

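The rocker is flipped: its front half is now raised (left panel (280,165), right panel (545,205)). The tip is over the middle key: left panel (120,190), right panel (652,105). Pressing now.

Emit:
apply_moves(
  fingers=[0, 0, 0, 0, 0, 0, 0, 0, 0, 0],
  travel=[
    [-0.04, 0, 0],
    [0, 0, 0.12],
    [0, 0, 0.1],
    [0, 0, 0.08],
    [0, 0, 0.08],
    [0, 0, 0.08],
    [0, 0, 0.06],
    [0, 0, 0.06],
    [0, 0, 0.02],
    [0, 0, 0],
  ],
  rotation=[
    [0, 0, 0],
    [0, 0, 0],
    [0, 0, 0],
    [0, 0, 0],
    [0, 0, 0],
    [0, 0, 0],
    [0, 0, 0],
    [0, 0, 0],
    [0, 0, 0],
    [0, 0, 0],
  ],
)

```text
time: 11.75
tool_pos: [0.5073, -0.2437, 0.0899]
tcp_rot: [0.277, -3.129, -0.0]
wrist_force: [-2.6, 0.9, 6.1]
width: -0.001
grip_force: 3.2
```

Emit:
apply_moves(
  fingers=[0, 0, 0, 0],
  travel=[
    [0, 0, 0.04],
    [0, 0, 0.02],
    [0, 0, 0],
    [0, 0, 0],
  ],
  rotation=[
    [0, 0, 0],
    [0, 0, 0],
    [0, 0, 0],
    [0, 0, 0],
  ],
)

```text
time: 12.15
tool_pos: [0.5075, -0.2438, 0.0896]
tcp_rot: [0.278, -3.129, 0.0]
wrist_force: [-8.3, 5.1, 22.1]
width: -0.0
grip_force: 10.8
```

Bottomed out: 22 N at z 0.0896. Retracting and checking.

Emit:
apply_moves(
  fingers=[0, 0, 0, 0, 0, 0, 0],
  travel=[
    [0, 0, -0.4],
    [0, 0, -1],
    [0, 0, -1],
    [0, 0, -1],
    [0, 0, -1],
    [0, 0, 0],
    [0, 0, 0],
  ],
  rotation=[
    [0, 0, 0],
    [0, 0, 0],
    [0, 0, 0],
    [0, 0, 0],
    [0, 0, 0],
    [0, 0, 0],
    [0, 0, 0],
  ],
)

```text
time: 12.85
tool_pos: [0.5083, -0.2443, 0.3082]
tcp_rot: [-0.277, 3.126, -0.004]
wrist_force: [0.0, 0.6, 0.1]
width: -0.001
grip_force: 0.0
```

```bash
python3 - <<'E'
from h import *
c=read_camera('side'); d=read_camera('scene')
f=lambda i,x,y,w,h: cv2.resize(i['image'][y:y+h,x:x+w],(400,300),interpolation=cv2.INTER_CUBIC)
cv2.imwrite('pics/m4.png',np.vstack([np.hstack([f(c,300,220,110,82),f(d,115,145,88,66)]),np.hstack([f(c,175,170,72,54),f(d,280,180,72,54)])])[...,::-1])
s=read_state(); print(s['tool_pos'],s['wrist_force'])
E
```

```text
[ 0.50659787 -0.24334483  0.30443989] [ 0.9126789  -0.45342437 -0.1310655 ]
```

View pics/m4.png

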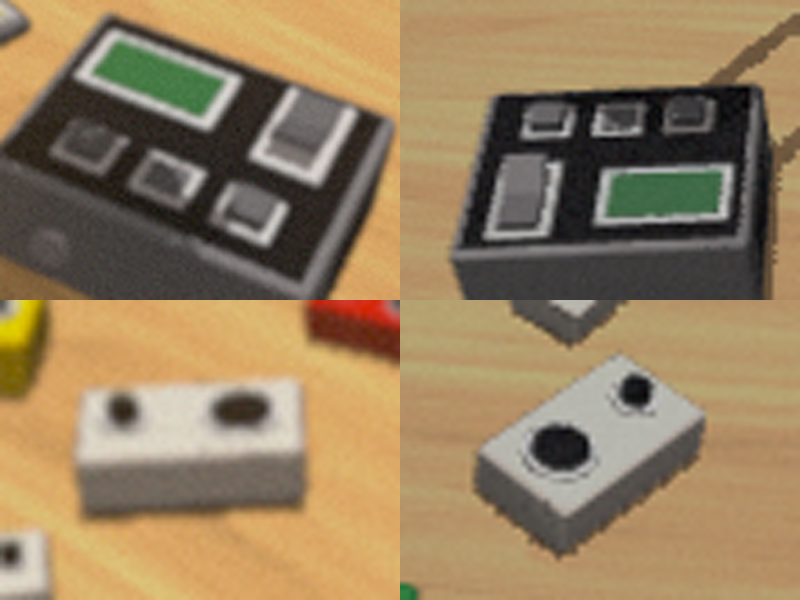

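The check shows the middle key lower than its neighbours (top left (168,180)) and the rocker over (top left (300,120)). The remote's big key is down (bottom left (240,408)), and the remote itself is in place.

```bash
python3 -c "
from workcell import *
print(finish_job())"
```

```text
the job is handed in; nothing more can be done
None
```

The job is handed in: I pressed the large white remote's big key fully down, flipped the rocker over, then pressed the middle station key fully down, and the last pictures show all three so, the remote in place and the hand clear.

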